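# Tighten a lens retaining ring with a two-pin spanner

### The arm

A 7-joint arm with a two-finger parallel gripper is mounted at the origin on a cart in front of the work surface, level with it; the furniture and walls round the work are solid. World frame = base frame: x ahead of the robot, y to its left, z up, the work surface at z = 0. Lengths are in m, angles in rad, forces in N, time in s.
With the tool pointing down it reaches from about 0.4 to 0.85 m from the base axis. Payload 4.5 kg.
Tool frame: the origin (TCP) lies on the centre line of the jaws, within the pads' length; the fingertips stand r.tip_extent ahead of it and the grasp point (between the pads) is the TCP (r.tip_extent is the distance from the TCP to the fingertips, in m); z points along the fingers, y is the line along which they close (so a half turn about z gives the same grasp; the last joint's range is limited). The gripper opens to 88 mm and grips with 3 to 60 N. Pads are 18 mm wide; open, the fingers measure 123 mm over their backs; the gripper's body (75 mm by 187 mm) begins 45 mm behind the grasp point.
Start: joints at [-1.158, 0.689, -0.195, 1.565, 0.157, 0.902, -0.215], TCP at [0.231, 0.581, 0.258] pointing down, gripper open.
Joint ranges: [-3.01, 3.01], [-0.46, 2.08], [-1.47, 1.51], [0.13, 2.56], [-1, 4.14], [0.04, 2.09], [-2.66, 2.66]. Speed limits (rad/s): [2.57, 2.57, 3.14, 3.14, 3.14, 3.14, 3.14].

### API

Orientations are given as a unit quaternion [x, y, z, w].
In Python, from plant import sensors, vision, finish_job, r gives the robot as it stands. The module is installed in compiled form; this text tells all that it offers.
- The arm moves only by the tool step_arm, never from a script. Its argument "steps" is a list of rows, each a list of 2 entries, a list of its own where there are three numbers: the shift along the tool's x, y, z in cm, then the turn, a rotation vector about the tool's x, y, z in degrees. A call has 1 to 12 rows; each row shifts and turns the commanded pose from where the row before left it, along the tool's axes as they then stand; what a row does not reach is not made up. A row lasts 1/8 s, in which the tool goes at most 62.5 mm and 10.7 degrees, less where a joint would pass 70% of its speed; a pose out of reach is approached as far as the arm can. A call with a gripper value outside its range is refused whole. "claw" is the opening, from -1 (shut) to 1 (fully open), set as the call begins (left out, the last holds). The fingers move at their own pace and stop on an object; "grip_force" is the grip in N (left out, the last holds). Time passes only in rows, so rows that do not move let the fingers close. It gives the time, the measured TCP pose, the force, the opening and the grip force at its end, in the units of the state.
- sensors.get_state(): the state, without advancing time (a new reading comes with each control period).
- vision.snapshot(name): name is "scene" or "side" or "wrist"; returns a dict with "img" (400x640x3 uint8, red, green, blue), "fx", "fy", "cx", "cy" (pixels), "k1" (the pictures are not rectified: a ray, as slopes to the right and down, at radius r is drawn at 1 + k1 r^2 times it, then the intrinsics apply), "position" and "rotation" of the camera in the world. Camera axes: x right, y down, z forward; pixel columns grow to the right and rows downward; lengths in m; the calibration is good to about 2 mm. A picture is of the moment at which its call begins. There is no depth.
- finish_job(): hands the job in; it is judged then, once.
The state is a dict: "clock": time; "q": joint angles; "qd": joint speeds; "joint_torque": joint torques, N m; "tool_pos": TCP position; "eef_rot": TCP orientation; "contact_force": force on the tool from outside, world axes, zero at the start; "moment": the same for the moment, N m; "opening": opening from 0.0 (shut) to 1.0 (fully open); "finger_force": force on a finger pad.
Only numpy, scipy, OpenCV 4.12 (cv2) and the standard library are available. Lean on these libraries where they do the work, as an engineer would, in place of code of your own. Each camera call takes 0.05 s, during which the arm holds its last target. There are 200 camera calls.

### The job

Finish mounting the lens in the upright lens tube: lift the larger of the two pin spanners out of the tool block, set its pins in the two holes of the retaining ring down in the tube and, pressing only lightly, turn the ring clockwise (seen from above) until it comes up against the lens and is nipped up snug, about 0.45 N m by feel; stop there, because overtightening strains the glass. Then draw the spanner out and hang it back upright in its own pocket, fully down on its collar, without disturbing the small spanner, the hand lens, the tweezers or the dish.

Things in the scene. Friction and masses are not known exactly. Their poses are not given: they have to be found in the camera images.
- lens_tube: Dark metal lens tube, 62 mm outside, bore 52 mm, upright in a square aluminium assembly base (96 x 96 x 14 mm, clamp collar 80 mm across up to 30 mm high); fixed. Origin: centre of the base's underside, on the tube's axis; z up. The tube's mouth is 70 mm above the origin.
- retaining_ring: Plain steel threaded ring inside the tube over the lens: 51 mm outside, 26 mm inside, 6 mm thick, two through-holes. Origin: centre of its top face; x along the line of the holes (a half turn looks the same), z up. It starts run back from the lens by 0.3 to 1.05 rad; turned clockwise seen from above it runs down easily (0.05 N m, 1 mm a radian); home, its top is 15.5 mm below the tube's mouth.
- ring_hole (a point): Mouth of one of the ring's two round holes, at its top face: 7 mm across, 6 mm deep (right through), 18.5 mm from the ring's axis along its x; the other lies across the axis, 37 mm away.
- lens_top (a point): Crown of the domed glass lens under the ring, on the tube's axis, 52.0 mm above lens_tube's origin at first. Once the ring touches, turning takes 0.3 N m and 2.5 N m more per radian; the lens then sinks 1 mm a radian. Snug from 0.36 N m (0.024 mm), too tight above 0.69 N m (0.156 mm). The wrist reads up to 0.1 N m low, lower while turning. Let go, it stays or springs back under 0.1 rad.
- pin_spanner: The larger steel pin spanner, upright in the tool block's larger pocket, 0.24 kg. Origin: centre of its flat working face at the lower end; z up its axis, x along the line of its pins: two, 5 mm across, 37 mm apart, 5 mm long below the face, tips bevelled. Shank 44 mm across up to z = 26 mm, collar 56 mm across to z = 31 mm, flat grip above it to z = 77 mm. Engaged, the face lies on the ring.
- grip (a point): Where to hold the larger spanner: middle of its flat grip, 57 mm above the working face. The grip is 20 mm thick along the spanner's y (two parallel flats to pinch) and 34 mm wide along its x (the line of the pins).
- collar (a point): Centre of the underside of the larger spanner's collar, 26 mm above its working face, on its axis.
- pocket (a point): Centre of the mouth of the larger pocket in the tool block's top: a round blind pocket 48 mm across and 36 mm deep. The spanner hangs in it with its collar resting on the block's top.
- tool_block: Fixed plywood block 74 x 180 x 46 mm with two round pockets, the larger 42 mm from its centre along +y, the smaller (34 mm across) 46 mm along -y. Origin: centre of its underside, z up.
- small_spanner: A smaller pin spanner of the same kind (shank 29 mm, collar 40 mm, pins 21 mm apart, grip 16 x 24 mm, 67 mm from face to top), which does not fit this ring; it hangs in the smaller pocket and stays there. Origin: centre of its working face at the lower end.
- loupe: Hand lens with a black handle, 52 x 132 x 14 mm, lying on the worktop; to be left alone. Origin: centre of its underside.
- tweezers: Steel tweezers, 15 x 130 x 9 mm, lying on the worktop; to be left alone. Origin: centre of the underside.
- dish: Clear round dish, 59 mm across, 14 mm high; to be left alone. Origin: centre of its underside.
Not all that is in view belongs to the job. What is shaped like the pin_spanner but yellow is not meant.

How it is judged:
By the outcome, as a careful person would: the job done as asked, in the order asked, and still so for the second after the job is handed in, with the robot touching nothing.
It also fails if it takes over 64 s, if anything falls off the work surface, if the arm or the gripper's body presses on something with over 40 N, if the wrist force passes 120 N, or if a joint passes its speed limit or range.

## Working session

There is one attempt and no reset: what is moved stays moved. The work goes in short steps, Python scripts to look and compute and a tool call to move; the robot and the scene stay as the last step left them, time stands still between calls to the robot, and variables do not carry over. Pictures are saved under pics/ and viewed, at most 10 in all, crops included, and the job is handed in when it is done.

Besides the shell and the picture viewer there is one more tool, called after ">>>" as name(argument=value, ...), one argument or row to a line, values as JSON. step_arm: Moves the arm, as the interface text tells. Its arguments: {"type":"object","properties":{"steps":{"type":"array"},"claw":{"type":"number"},"grip_force":{"type":"number"}},"required":["steps"]}

```bash
mkdir -p pics
cat > h.py <<'E'
import numpy as np, cv2
from scipy.spatial.transform import Rotation as R
from plant import sensors, vision, r
def snap(n,f=None):
    s=vision.snapshot(n)
    if f: cv2.imwrite('pics/'+f,s['img'][:,:,::-1])
    return s
def Rm(s):
    a=np.array(s['rotation'],float)
    return a if a.shape==(3,3) else R.from_quat(a).as_matrix()
def ray(s,u,v):
    K=np.array([[s['fx'],0,s['cx']],[0,s['fy'],s['cy']],[0,0,1.]])
    p=cv2.undistortPoints(np.array([[[u,v]]],float),K,np.array([s['k1'],0,0,0.])).ravel()
    return np.array(s['position']),Rm(s)@np.array([p[0],p[1],1])
def onz(s,u,v,z):
    o,d=ray(s,u,v); return o+d*(z-o[2])/d[2]
def proj(s,P):
    p=Rm(s).T@(np.array(P)-s['position']); a=p[:2]/p[2]; a=a*(1+s['k1']*(a@a))
    return a*[s['fx'],s['fy']]+[s['cx'],s['cy']]
def tri(*rays):
    A=0;b=0
    for o,d in rays:
        d=d/np.linalg.norm(d);M=np.eye(3)-np.outer(d,d);A=A+M;b=b+M@o
    return np.linalg.solve(A,b)
E
python3 - <<'E'
from h import *
a=snap('scene','s.png');b=snap('side','d.png')
for s in(a,b): print(s['position'],s['rotation'],s['fx'],s['cx'],s['cy'],s['k1'])
print(sensors.get_state(),r.tip_extent)
E
```

```text
[ 0.09208408 -0.51349634  0.57966286] [ 0.84382804 -0.27791976  0.14642259 -0.43505779] 392.2550118885054 323.2794762602499 196.21889141230463 0.023461793848732395
[ 0.38644783 -0.71578481  0.53237667] [ 0.86454965 -0.07771605  0.04662465 -0.49430787] 428.40206613457923 323.0935144909101 202.85325852127164 -0.005619966152997019
{'clock': 0.1, 'q': array([-1.15816188,  0.68989091, -0.19454121,  1.56619247,  0.1573069 ,
        0.90254561, -0.21513558]), 'qd': array([-0.00053602, -0.00047869,  0.00038979, -0.00204861,  0.00139915,
        0.00024113,  0.00135867]), 'joint_torque': array([-3.64875290e-03, -5.28491843e+01, -1.27147458e+00, -1.53834987e+01,
       -5.25467168e-02,  2.00209834e-03,  8.04980641e-05]), 'tool_pos': array([0.23098506, 0.58018362, 0.25700918]), 'eef_rot': array([ 1.88259270e-01,  9.82119021e-01, -8.15963677e-04, -9.65813330e-05]), 'contact_force': array([ 0.05368449,  0.79879063, -1.07336044]), 'moment': array([-0.04516661,  0.01593373,  0.00369512]), 'finger_force': 0.0, 'opening': 1.0019106923923626} 0.019
```

View pics/s.png

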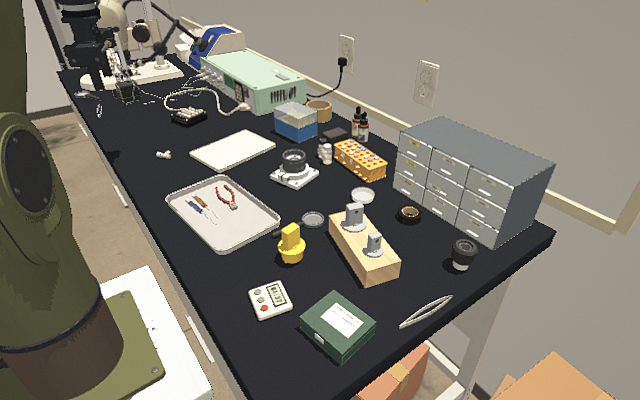

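View pics/d.png

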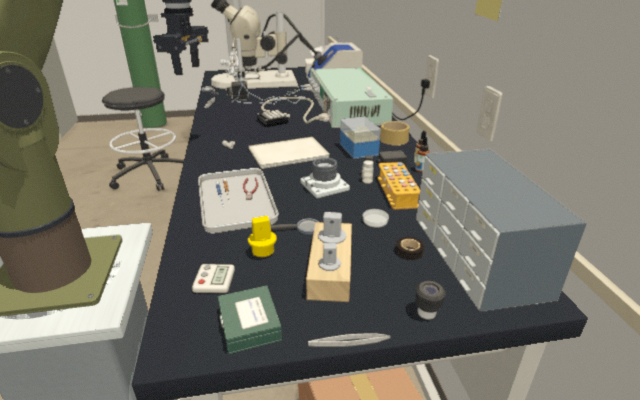

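The tool block (scene ~(363,245), side ~(331,258)) holds two grey spanners: the far one at scene (354,217) / side (332,225) and the near one at (375,243) / (330,257). The yellow decoy is at (291,243) / (262,236). The far one looks larger, and I'll confirm that in a crop. The tube is at scene (293,160) / side (324,172).

Run:
```python
from h import *
a=cv2.imread('pics/s.png');b=cv2.imread('pics/d.png')
f=lambda i,x,y,w,h,k:cv2.resize(i[y:y+h,x:x+w],None,fx=k,fy=k,interpolation=cv2.INTER_CUBIC)
# 4 tiles 400x300
t=np.vstack([np.hstack([f(a,320,190,100,100,4)[:400],f(b,285,200,100,100,4)]),np.hstack([f(a,260,140,80,40,5)[:200],f(b,285,150,80,40,5)])])
cv2.imwrite('pics/c1.png',t)
A=snap('scene');B=snap('side')
for n,p,q in[('tube',(293,154),(325,164)),('big',(354,206),(332,214)),('small',(375,235),(330,246))]:
    print(n,tri(ray(A,*p),ray(B,*q)))
```

```text
tube [0.57460859 0.26675599 0.06391114]
big [ 0.53044981 -0.0338141   0.09733229]
small [ 0.51005431 -0.1200402   0.08797111]
```

View pics/c1.png

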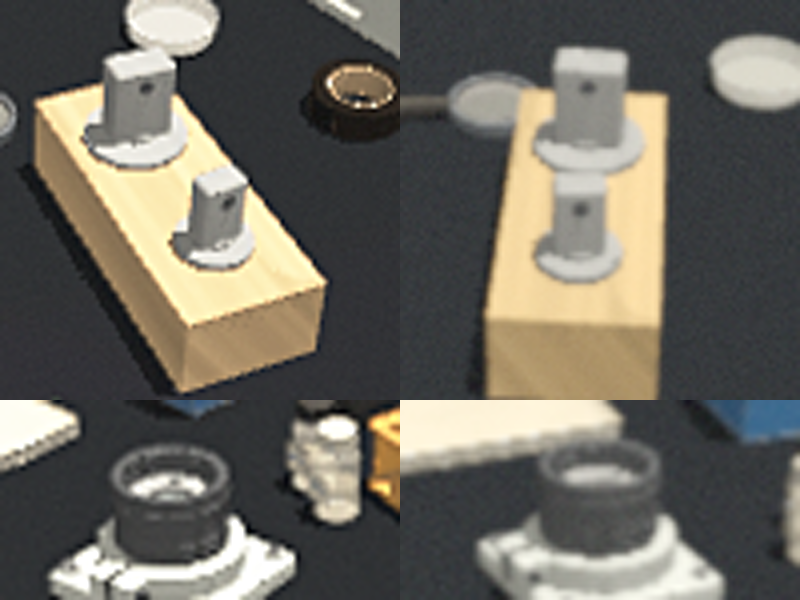

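The crop confirms it: the far grey spanner (scene crop (138,110)) has the wider collar and taller grip, so it is the larger one. The near one at (220,220) is the small spanner. Next I'll get the wrist camera offset, the block geometry, and the shift to hover over the tube.

```bash
cat >> h.py <<'E'
def goto(pos,yaw=None):
    """tool-frame shift (cm) and z-turn (deg) to reach world pos with tool y at yaw deg (mod 180)"""
    s=sensors.get_state(); M=R.from_quat(s['eef_rot']).as_matrix()
    y0=np.degrees(np.arctan2(M[1,1],M[0,1])); out=[np.round(M.T@(np.array(pos)-s['tool_pos'])*100,2), 'yaw',round(y0,2)]
    if yaw is not None: out+=['turn',round(-((yaw-y0+90)%180-90),2)]
    print(*out,'q7',s['q'][6],'t',s['clock'])
E
python3 - <<'E'
from h import *
A=snap('scene');B=snap('side');W=snap('wrist')
M=R.from_quat(sensors.get_state()['eef_rot']).as_matrix()
print('wrist in tool',M.T@(W['position']-sensors.get_state()['tool_pos']),'\n',M.T@Rm(W),W['fx'],W['k1'])
c=[onz(B,*p,.046) for p in((314.5,222.5),(351.75,223.75),(350.25,280.25),(306.25,279.5))]
d=[onz(A,*p,.046) for p in((329,215.5),(401.25,260.75),(367.5,271.5))]
print(np.round(c,4),np.round(d,4))
m=np.mean([c[0]+c[2],c[1]+c[3]],0)/2; u=(c[0]+c[1]-c[2]-c[3]); print('ctr',m,'ydir',np.degrees(np.arctan2(u[1],u[0])))
u/=np.linalg.norm(u);print('pocket',m+.042*u)
goto((.575,.267,.26),90)
E
```

```text
wrist in tool [ 0.07958379 -0.00082353 -0.12551333] 
 [[-4.22000305e-04 -9.52041046e-01 -3.05970045e-01]
 [ 9.99999900e-01 -4.47670390e-04  1.37278904e-05]
 [-1.50043245e-04 -3.05970009e-01  9.52041140e-01]] 312.6433769191041 -0.057821294444243616
[[ 0.5054  0.0212  0.046 ]
 [ 0.5805  0.003   0.046 ]
 [ 0.5361 -0.1682  0.046 ]
 [ 0.4622 -0.153   0.046 ]] [[ 0.5095  0.0224  0.046 ]
 [ 0.5362 -0.1701  0.046 ]
 [ 0.4655 -0.1529  0.046 ]]
ctr [ 0.52104535 -0.07426102  0.046     ] ydir 75.7723395861953
pocket [ 0.53136791 -0.0335493   0.046     ]
[-43.55 -16.42  -0.24] yaw 68.3 turn -21.7 q7 -0.2151114910849099 t 0.35
```

>>> step_arm(
  steps=[
    [[-5.15, -1.65, 1.0], [0, 0, 0]],
    [[-5.15, -1.65, 1.0], [0, 0, 0]],
    [[-5.15, -1.65, 1.0], [0, 0, 0]],
    [[-5.15, -1.65, 1.0], [0, 0, 0]],
    [[-5.15, -1.65, 1.0], [0, 0, 0]],
    [[-5.15, -1.65, 1.0], [0, 0, 0]],
    [[-5.15, -1.65, 1.0], [0, 0, 0]],
    [[-5.15, -1.65, 1.0], [0, 0, 0]],
    [[-5.15, -1.65, 1.0], [0, 0, 0]],
    [[-5.15, -1.65, 1.0], [0, 0, 0]],
    [[0, 0, 0], [0, 0, 0]],
    [[0, 0, 0], [0, 0, 0]],
  ],
)

```text
clock: 1.85
tool_pos: [0.648, 0.2376, 0.1575]
eef_rot: [0.188, 0.982, 0.0, -0.001]
contact_force: [-0.3, 0.9, -0.0]
opening: 1.003
finger_force: 0.0
```

Run:
```python
from h import *
W=snap('wrist','w1.png'); print(proj(W,(.575,.267,.07)),W['position'],sensors.get_state()['tool_pos'])
i=cv2.imread('pics/w1.png');u,v=map(int,proj(W,(.575,.267,.07)))
x0=max(0,u-80);y0=max(0,v-60);print(x0,y0)
cv2.imwrite('pics/w1c.png',cv2.resize(i[y0:y0+120,x0:x0+160],None,fx=5,fy=5,interpolation=cv2.INTER_CUBIC))
```

```text
[327.73982069 104.38133606] [0.57392626 0.26615387 0.28320124] [0.64751573 0.23868519 0.15780877]
247 44
```

View pics/w1c.png

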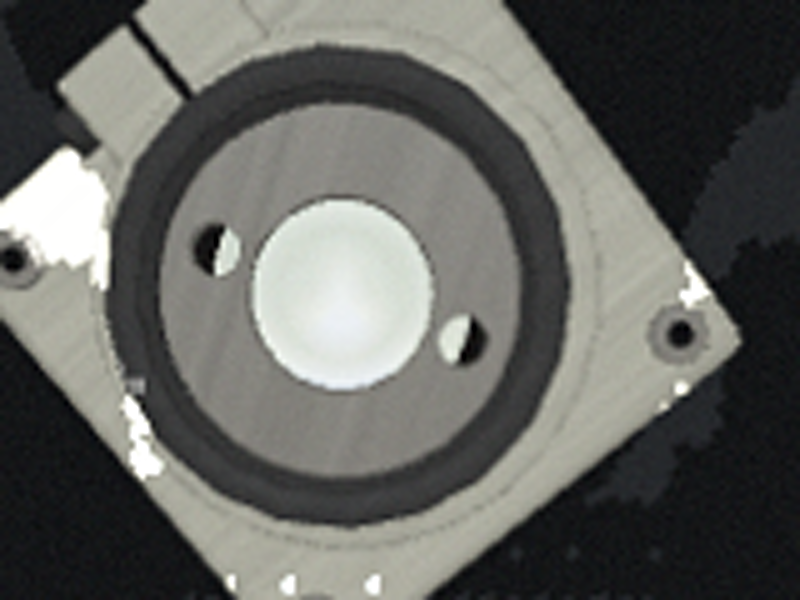

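The wrist crop shows the ring's holes at full-image (290.0,93.4) and (339.2,111.6). The tube mouth is centred at about (314.4,100.5).

Run:
```python
from h import *
W=snap('wrist')
h=[onz(W,*p,.0552) for p in((290.0,93.4),(339.2,111.6))]
d=h[1]-h[0];print(h,np.linalg.norm(d),'ring ctr',(h[0]+h[1])/2,'x ang',np.degrees(np.arctan2(d[1],d[0])))
f=lambda x,y:(247+(x+.5)/5-.5,44+(y+.5)/5-.5)
print('mouth',onz(W,*f(339,284.5),.07),'diam',[np.linalg.norm(onz(W,*f(*a),.07)-onz(W,*f(*b),.07)) for a,b in(((108,285),(570,285)),((339,44),(339,525)))])
print('ring edge',onz(W,*f(340,289),.0552))
# goal: camera near above larger spanner, tool yaw 75.8
y=np.radians(68.3);x=np.array([-np.sin(y),np.cos(y),0])
g=np.array([.531,-.0335,.235])-.08*x; print(g); goto(g)
```

```text
[array([0.55795805, 0.24643786, 0.0552    ]), array([0.58204492, 0.27378907, 0.0552    ])] 0.036445387540605854 ring ctr [0.57000148 0.26011346 0.0552    ] x ang 48.63120985470379
mouth [0.56894936 0.26081694 0.07      ] diam [np.float64(0.06041112184932394), np.float64(0.060601346645840395)]
ring edge [0.56925577 0.26028618 0.0552    ]
[ 0.60533061 -0.06307974  0.235     ]
[ -7.18 -29.64  -7.74] yaw 68.45 q7 0.5670480519400212 t 1.95
```

>>> step_arm(
  steps=[
    [[-1.2, -4.95, -1.3], [0, 0, 0]],
    [[-1.2, -4.95, -1.3], [0, 0, 0]],
    [[-1.2, -4.95, -1.3], [0, 0, 0]],
    [[-1.2, -4.95, -1.3], [0, 0, 0]],
    [[-1.2, -4.95, -1.3], [0, 0, 0]],
    [[-1.2, -4.95, -1.3], [0, 0, 0]],
    [[0, 0, 0], [0, 0, 0]],
    [[0, 0, 0], [0, 0, 0]],
  ],
)

```text
clock: 2.95
tool_pos: [0.6056, -0.0633, 0.2361]
eef_rot: [0.187, 0.982, 0.001, 0.0]
contact_force: [0.7, 0.1, 0.3]
opening: 1.001
finger_force: 0.0
```

Run:
```python
from h import *
W=snap('wrist','w2.png'); p=proj(W,(.531,-.0335,.097)); print(p,W['position'],sensors.get_state()['tool_pos'])
i=cv2.imread('pics/w2.png');u,v=map(int,p)
x0=max(0,u-80);y0=max(0,v-60);print(x0,y0)
cv2.imwrite('pics/w2c.png',cv2.resize(i[y0:y0+120,x0:x0+160],None,fx=5,fy=5,interpolation=cv2.INTER_CUBIC))
```

```text
[327.16980669 101.84960698] [ 0.53125516 -0.03502059  0.36170771] [ 0.60569645 -0.06257976  0.23587775]
247 41
```

View pics/w2c.png

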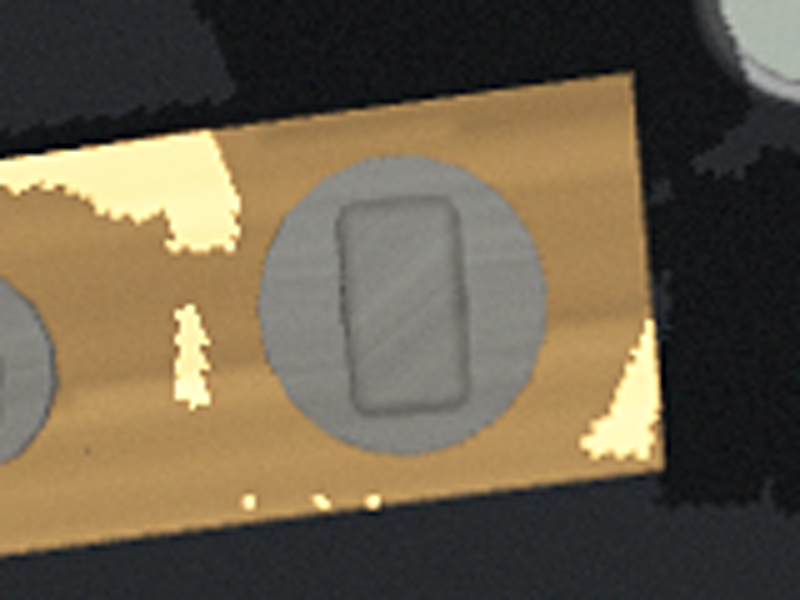

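The wrist crop shows the larger spanner's grip with corners (337,207), (457,196), (469,405), (352,416), and a collar circle centred at (402,304).

Run:
```python
from h import *
W=snap('wrist')
f=lambda x,y:(247+(x+.5)/5-.5,41+(y+.5)/5-.5)
c=[onz(W,*f(*p),.097) for p in((337,207),(457,196),(469,405),(352,416))]
d=c[3]-c[0]+c[2]-c[1];e=c[1]-c[0]+c[2]-c[3]
an=lambda d:np.degrees(np.arctan2(d[1],d[0]))
print('ctr',np.mean(c,0),'x ang',an(d),'y ang',an(e),np.linalg.norm(d)/2,np.linalg.norm(e)/2)
print('collar',onz(W,*f(402.5,304.5),.051),np.linalg.norm(onz(W,*f(259,304),.051)-onz(W,*f(546,304),.051)))
print('block end',an(onz(W,*f(664,468),.046)-onz(W,*f(632,72),.046)),'side',an(onz(W,*f(664,468),.046)-onz(W,*f(0,555),.046)))
g=np.mean(c,0);g[2]=.13;goto(g,an(e))
```

```text
ctr [ 0.53120585 -0.03276415  0.097     ] x ang -17.619010005261956 y ang 73.60986968839461 0.03268144468859838 0.01927064223219648
collar [ 0.53056471 -0.0324998   0.051     ] 0.05455961381792873
block end -14.273542398196277 side 75.82478902164414
[ 8.01  0.02 10.57] yaw 68.54 turn -5.07 q7 0.9733764673249061 t 3.05
```

>>> step_arm(
  steps=[
    [[2.7, 0, 3.0], [0, 0, -2]],
    [[2.7, 0, 3.0], [0, 0, -2.5]],
    [[2.6, 0, 3.0], [0, 0, 0]],
    [[0, 0, 1.6], [0, 0, 0]],
    [[0, 0, 0], [0, 0, 0]],
    [[0, 0, 0], [0, 0, 0]],
  ],
)

```text
clock: 3.8
tool_pos: [0.5322, -0.0386, 0.1304]
eef_rot: [0.15, 0.989, 0.0, 0.001]
contact_force: [-0.6, -0.1, 1.3]
opening: 0.998
finger_force: 0.0
```

Run:
```python
from h import *
goto((.5309,-.0326,.077),73.0)
```

```text
[0.32 0.53 5.34] yaw 72.8 turn -0.2 q7 0.8743876680981004 t 3.8
```

>>> step_arm(
  steps=[
    [[0.3, 0.5, 2.0], [0, 0, -0.2]],
    [[0, 0, 2.0], [0, 0, 0]],
    [[0, 0, 1.3], [0, 0, 0]],
    [[0, 0, 0], [0, 0, 0]],
    [[0, 0, 0], [0, 0, 0]],
  ],
)

```text
clock: 4.42
tool_pos: [0.5296, -0.0333, 0.0773]
eef_rot: [0.148, 0.989, 0.0, 0.001]
contact_force: [0.3, -1.0, -0.4]
opening: 0.999
finger_force: 0.0
```

Run:
```python
from h import *
for k in range(6):
    s=snap('wrist') if k else 0; goto((.5309,-.0326,.077),73.0)
    s=sensors.get_state();print(s['contact_force'],s['moment'])
```

```text
[-0.1   0.1   0.03] yaw 72.98 turn -0.02 q7 0.8306056965384772 t 4.425
[ 0.3397168  -0.99877536 -0.37199466] [ 0.02646669  0.05879244 -0.00825049]
[-0.11  0.1   0.04] yaw 72.98 turn -0.02 q7 0.830556838616746 t 4.475
[-0.33821727 -0.66227029 -0.42808367] [-0.02846606  0.01537172  0.03166287]
[-0.11  0.1   0.04] yaw 72.98 turn -0.02 q7 0.8305603640509048 t 4.525
[-0.10236621  0.22066187  0.06913945] [ 0.03590865  0.05599904 -0.02587399]
[-0.12  0.1   0.04] yaw 72.98 turn -0.02 q7 0.8304892055584985 t 4.575
[-0.39863927  0.05727914  0.73614644] [-0.03506777  0.00216622  0.03090352]
[-0.13  0.1   0.03] yaw 72.99 turn -0.01 q7 0.8304987799830545 t 4.625
[-0.44453566 -0.35691716  0.81789668] [0.02444555 0.00894038 0.00144737]
[-0.14  0.11  0.02] yaw 72.99 turn -0.01 q7 0.8304513825966505 t 4.675
[-0.93744262 -0.11135663  0.45571429] [-0.0032774  -0.02497776  0.04066212]
```

>>> step_arm(
  steps=[
    [[-0.12, 0.1, 0], [0, 0, 0]],
    [[0, 0, 0], [0, 0, 0]],
    [[0, 0, 0], [0, 0, 0]],
    [[0, 0, 0], [0, 0, 0]],
    [[0, 0, 0], [0, 0, 0]],
    [[0, 0, 0], [0, 0, 0]],
    [[0, 0, 0], [0, 0, 0]],
    [[0, 0, 0], [0, 0, 0]],
  ],
  claw=-1,
  grip_force=8,
)

```text
clock: 5.68
tool_pos: [0.5304, -0.0326, 0.0767]
eef_rot: [0.148, 0.989, 0.0, 0.0]
contact_force: [1.3, 0.5, 0.4]
opening: 0.228
finger_force: 8.0
```

>>> step_arm(
  steps=[
    [[0, 0, 0], [0, 0, 0]],
    [[0, 0, 0], [0, 0, 0]],
    [[0, 0, 0], [0, 0, 0]],
  ],
  grip_force=60,
)

```text
clock: 6.05
tool_pos: [0.5304, -0.0325, 0.0767]
eef_rot: [0.148, 0.989, 0.0, -0.0]
contact_force: [-0.3, 0.0, -0.6]
opening: 0.222
finger_force: 60.0
```

Run:
```python
from h import *
s=sensors.get_state();M=R.from_quat(s['eef_rot']).as_matrix()
print(M.T@s['contact_force'],M.T@s['moment'],s['opening'],s['finger_force']);goto((.5309,-.0326,.077),73)
```

```text
[ 0.2562394  -0.06614017  0.56731507] [-0.05338286  0.02887103  0.00350329] 0.22245144962420998 59.999906066805124
[-0.05  0.01 -0.03] yaw 73.0 turn -0.0 q7 0.8306814106425324 t 6.05
```

>>> step_arm(
  steps=[
    [[0, 0, -1.5], [0, 0, 0]],
    [[0, 0, -4], [0, 0, 0]],
    [[0, 0, -5], [0, 0, 0]],
    [[0, 0, -1.0], [0, 0, -9.4]],
    [[0, 0, 0], [0, 0, -9.4]],
    [[0, 0, 0], [0, 0, -9.4]],
    [[0, 0, 0], [0, 0, -9.4]],
    [[0, 0, 0], [0, 0, -9.4]],
    [[0, 0, 0], [0, 0, -9.4]],
    [[0, 0, 0], [0, 0, -9.2]],
  ],
)

```text
clock: 7.3
tool_pos: [0.53, -0.0331, 0.1924]
eef_rot: [-0.414, 0.91, -0.0, -0.0]
contact_force: [-0.4, 0.2, -2.4]
opening: 0.22
finger_force: 60.0
```

Run:
```python
from h import *
goto((.6225,.320,.19),138.6)
s=sensors.get_state();print(s['contact_force'],s['moment'],s['opening'])
```

```text
[-32.69  16.25   0.2 ] yaw 138.88 turn 0.28 q7 1.7622662315456212 t 7.3
[-0.39456534  0.16259552 -2.44291426] [0.07008275 0.07072984 0.04578262] 0.220075960298137
```

>>> step_arm(
  steps=[
    [[-4.67, 2.32, 0], [0, 0, 0]],
    [[-4.67, 2.32, 0], [0, 0, 0]],
    [[-4.67, 2.32, 0], [0, 0, 0]],
    [[-4.67, 2.32, 0], [0, 0, 0]],
    [[-4.67, 2.32, 0], [0, 0, 0]],
    [[-4.67, 2.32, 0], [0, 0, 0]],
    [[-4.67, 2.32, 0.2], [0, 0, 0.28]],
    [[0, 0, 0], [0, 0, 0]],
    [[0, 0, 0], [0, 0, 0]],
  ],
)

```text
clock: 8.43
tool_pos: [0.6245, 0.3189, 0.1897]
eef_rot: [-0.409, 0.912, -0.001, -0.001]
contact_force: [0.3, -0.2, -2.8]
opening: 0.219
finger_force: 60.0
```

Run:
```python
from h import *
W=snap('wrist','w3.png'); p=proj(W,(.5695,.2604,.055)); print(p,W['position'],sensors.get_state()['tool_pos']);goto((.6225,.32,.19),138.6)
```

```text
[329.31987656 103.09974084] [0.57130842 0.25912511 0.31545959] [0.6248906  0.31790324 0.18971688]
[ 0.    0.32 -0.03] yaw 138.25 turn -0.35 q7 1.4531041072349808 t 8.475
```

View pics/w3.png

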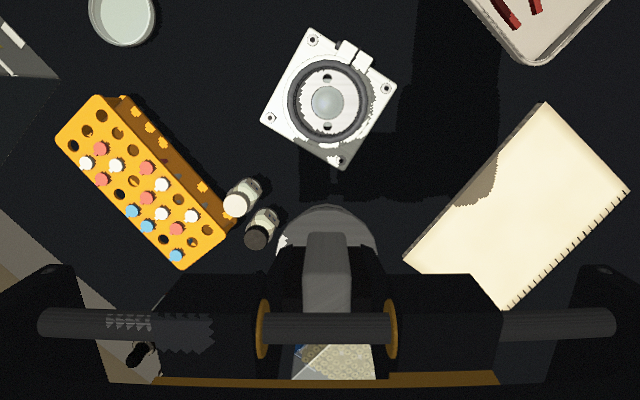

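The wrist image shows the ring holes near (327,77) and (327,127), lined up with the tool x axis. The held spanner's collar edge is at about (326,205). I'll take one enlarged crop to refine.

Run:
```python
import cv2,numpy as np
i=cv2.imread('pics/w3.png')
a=cv2.resize(i[55:155,277:377],None,fx=6,fy=6,interpolation=cv2.INTER_CUBIC)
cv2.imwrite('pics/w3c.png',a)
g=cv2.cvtColor(i,cv2.COLOR_BGR2GRAY)
print(g[195:215,326]); print(g[225,265:300],g[225,365:390])
```

```text
[ 16  13  22  15  20  27  26  31  50  74  75  48  63  71  71  83  98  99
 100  95]
[224 221 223 225 223 193 200 202 198 147  81 103  98  30  14  10  14  17
  28  31  27  31  59  82  91  94  96  95  96  96  95  93  95  94  97] [72 45 31 34 28 34 30 28 25 32 26 28 29 25 31 29 24 29 31 32 28 33 30 30
 32]
```

View pics/w3c.png

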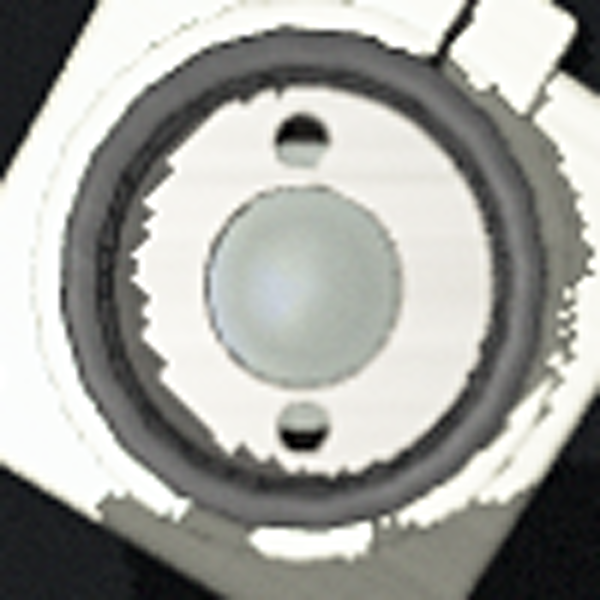

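The crop shows the holes at full-image (326.9,77.75) and (327.1,125.7), with the mouth centred at (327.2,100.6).

Run:
```python
from h import *
W=snap('wrist');s=sensors.get_state();M=R.from_quat(s['eef_rot']).as_matrix();T=s['tool_pos']
h=[onz(W,*p,.0552) for p in((326.9,77.75),(327.1,125.7))];d=h[1]-h[0];an=np.degrees(np.arctan2(d[1],d[0]))
c=(h[0]+h[1])/2; print('holes',c,np.linalg.norm(d),an,'mouth',onz(W,327.25,100.6,.07))
print('tool frame ctr',M.T@(c-T))
def tz(u,v,z): # tool plane
    o,q=ray(W,u,v);o=M.T@(o-T);q=M.T@q;return o+q*(z-o[2])/q[2]
for p in((326.5,203.5),):print('collar far edge at top',tz(*p,.026),'grip edges',tz(303,250,-.02),tz(350,250,-.02))
goto(c,an+90)
```

```text
holes [0.5707628  0.25769698 0.0552    ] 0.03680666848599159 48.50767773075336 mouth [0.56992081 0.2570133  0.07      ]
tool frame ctr [0.08068133 0.00075229 0.13474263]
collar far edge at top [0.03102399 0.00028184 0.026     ] grip edges [ 0.02767707 -0.00852808 -0.02      ] [ 0.02767964  0.00901892 -0.02      ]
[ 8.07  0.08 13.47] yaw 138.21 turn -0.29 q7 1.4530297134484487 t 8.525
```

>>> step_arm(
  steps=[
    [[4.0, 0, 0], [0, 0, -0.3]],
    [[4.0, 0.05, 0], [0, 0, 0]],
    [[0, 0, 2.7], [0, 0, 0]],
    [[0, 0, 2.7], [0, 0, 0]],
    [[0, 0, 0], [0, 0, 0]],
    [[0, 0, 0], [0, 0, 0]],
    [[0, 0, 0], [0, 0, 0]],
  ],
)

```text
clock: 9.4
tool_pos: [0.5721, 0.2608, 0.1371]
eef_rot: [-0.411, 0.911, 0.0, 0.001]
contact_force: [-0.3, -0.1, -2.3]
opening: 0.218
finger_force: 60.0
```

Run:
```python
from h import *
for k in range(4):
    s=snap('side') if k else 0
    goto((.5706,.2578,.117),138.55)
    s=sensors.get_state();print(s['contact_force'],s['moment'])
```

```text
[ 0.33 -0.09  2.01] yaw 138.59 turn 0.04 q7 1.3658632522676757 t 9.4
[-0.2811737  -0.14411771 -2.29373254] [0.06481006 0.03374137 0.00051623]
[ 0.32 -0.1   1.99] yaw 138.6 turn 0.05 q7 1.3657987623187586 t 9.45
[-0.07366378 -0.04706442 -2.21910287] [ 0.06102549  0.05033102 -0.00541207]
[ 0.31 -0.11  1.97] yaw 138.61 turn 0.06 q7 1.3658108633987356 t 9.5
[-0.01352484 -0.80510512 -2.41223075] [ 0.10003046 -0.02268697 -0.05165659]
[ 0.3  -0.11  1.95] yaw 138.61 turn 0.06 q7 1.3657275291287398 t 9.55
[-0.90141798 -0.09927199 -2.58681346] [0.1007901  0.02109818 0.03033567]
```

>>> step_arm(
  steps=[
    [[0.25, -0.08, 0.8], [0, 0, 0]],
    [[0, 0, 0.6], [0, 0, 0]],
    [[0, 0, 0.2], [0, 0, 0]],
    [[0, 0, 0], [0, 0, 0]],
    [[0, 0, 0], [0, 0, 0]],
  ],
)

```text
clock: 10.18
tool_pos: [0.5704, 0.2583, 0.1198]
eef_rot: [-0.412, 0.911, 0.0, 0.0]
contact_force: [0.1, -0.5, -2.7]
opening: 0.223
finger_force: 60.0
```

>>> step_arm(
  steps=[
    [[0, 0, 0.1], [0, 0, 0]],
    [[0, 0, 0.1], [0, 0, 0]],
    [[0, 0, 0], [0, 0, 0]],
  ],
)

```text
clock: 10.55
tool_pos: [0.5702, 0.258, 0.1177]
eef_rot: [-0.412, 0.911, -0.0, -0.0]
contact_force: [0.0, -0.1, -1.6]
opening: 0.223
finger_force: 60.0
```

Run:
```python
from h import *
goto((.5706,.2578,.112),138.55)
s=sensors.get_state();print(s['contact_force'],s['moment'],s['tool_pos'])
```

```text
[-0.01 -0.04  0.57] yaw 138.62 turn 0.07 q7 1.3497630715420945 t 10.55
[ 0.00935138 -0.08210413 -1.58397854] [0.10945323 0.05121946 0.05313383] [0.57023615 0.25804912 0.1176617 ]
```

>>> step_arm(
  steps=[
    [[0, 0, 0.1], [0, 0, 0]],
    [[0, 0, 0.1], [0, 0, 0]],
    [[0, 0, 0], [0, 0, 0]],
  ],
)

```text
clock: 10.92
tool_pos: [0.5702, 0.2581, 0.1156]
eef_rot: [-0.412, 0.911, 0.0, -0.0]
contact_force: [-1.0, -0.5, -1.8]
opening: 0.224
finger_force: 60.0
```

>>> step_arm(
  steps=[
    [[0, 0, 0.1], [0, 0, 0]],
    [[0, 0, 0.1], [0, 0, 0]],
    [[0, 0, 0], [0, 0, 0]],
  ],
)

```text
clock: 11.3
tool_pos: [0.5702, 0.2581, 0.1136]
eef_rot: [-0.412, 0.911, -0.0, -0.0]
contact_force: [0.7, -0.4, -1.9]
opening: 0.222
finger_force: 60.0
```

>>> step_arm(
  steps=[
    [[0, 0, 0.1], [0, 0, 0]],
    [[0, 0, 0.05], [0, 0, 0]],
    [[0, 0, 0], [0, 0, 0]],
  ],
)

```text
clock: 11.68
tool_pos: [0.5703, 0.2581, 0.1122]
eef_rot: [-0.412, 0.911, 0.0, -0.0]
contact_force: [-0.7, -0.1, -3.0]
opening: 0.219
finger_force: 60.0
```

Run:
```python
from h import *
goto((.5706,.2578,.112),138.55)
s=sensors.get_state();print(s['contact_force'],s['moment'],s['tool_pos'])
```

```text
[-0.   -0.04  0.02] yaw 138.62 turn 0.07 q7 1.3449411196705892 t 11.675
[-0.71033585 -0.13514483 -3.03209123] [0.10015537 0.035266   0.0533459 ] [0.57026363 0.25809559 0.11217421]
```

>>> step_arm(
  steps=[
    [[0, 0, 0.05], [0, 0, 0]],
    [[0, 0.01, 0.01], [0, 0, 3]],
    [[0, 0.01, 0.0], [0, 0, 3]],
    [[0, 0.01, 0.01], [0, 0, 3]],
    [[0, 0.01, 0], [0, 0, 3]],
    [[0, 0.01, 0.01], [0, 0, 3]],
    [[0, 0, 0], [0, 0, 0]],
  ],
)

```text
clock: 12.55
tool_pos: [0.5699, 0.2588, 0.1116]
eef_rot: [-0.29, 0.957, 0.0, 0.0]
contact_force: [-0.2, 0.5, -1.4]
opening: 0.22
finger_force: 60.0
```

```bash
cat >> h.py <<'E'
def st():
    s=sensors.get_state();M=R.from_quat(s['eef_rot']).as_matrix()
    print('F',np.round(M.T@s['contact_force'],1),'M',np.round(M.T@s['moment'],3),'p',np.round(s['tool_pos'],4),'yaw',round(np.degrees(np.arctan2(M[1,1],M[0,1])),2),'q7',round(s['q'][6],3),'t',s['clock'],'tilt',np.round(M[:2,2],4))
E
python3 -c "
from h import *
st()"
```

```text
F [-0.1  0.5  1.4] M [-0.209 -0.016 -0.02 ] p [0.5699 0.2588 0.1116] yaw 123.67 q7 1.138 t 12.55 tilt [0.0003 0.0004]
```

```bash
cat > m.py <<'E'
from h import *
z=[];j=[]
for k in range(8):
    s=sensors.get_state();M=R.from_quat(s['eef_rot']).as_matrix();z.append((M.T@s['moment'])[2]);j.append(s['joint_torque'][6])
    if k<7: vision.snapshot('wrist')
print('Mz',np.round(np.mean(z),3),'sd',np.round(np.std(z),3),'j7',np.round(np.mean(j),3));st()
E
python3 m.py
```

```text
Mz -0.019 sd 0.014 j7 -0.04
F [-0.   1.8 -0.5] M [-0.245  0.004 -0.039] p [0.57   0.2588 0.1116] yaw 123.64 q7 1.138 t 12.9 tilt [0.0001 0.0007]
```

>>> step_arm(
  steps=[
    [[0, 0.01, 0.01], [0, 0, 2.5]],
    [[0, 0.01, 0.0], [0, 0, 2.5]],
    [[0, 0, 0], [0, 0, 0]],
  ],
)

```text
clock: 13.28
tool_pos: [0.5699, 0.2589, 0.1114]
eef_rot: [-0.247, 0.969, 0.0, 0.0]
contact_force: [-0.4, 0.4, -0.1]
opening: 0.224
finger_force: 60.0
```

```bash
python3 m.py
```

```text
Mz 0.02 sd 0.017 j7 -0.013
F [ 0.8  1.5 -0.9] M [-0.41  -0.077  0.046] p [0.5699 0.2588 0.1114] yaw 118.62 q7 1.07 t 13.625 tilt [0.0002 0.0005]
```

>>> step_arm(
  steps=[
    [[0, 0.03, 0], [0, 0, 2.5]],
    [[0, 0.01, 0.01], [0, 0, 2.5]],
    [[0, 0, 0], [0, 0, 0]],
  ],
)

```text
clock: 14.0
tool_pos: [0.5698, 0.259, 0.1113]
eef_rot: [-0.204, 0.979, -0.0, 0.0]
contact_force: [-0.2, 1.3, 1.5]
opening: 0.218
finger_force: 60.0
```

```bash
python3 m.py
```

```text
Mz 0.031 sd 0.02 j7 0.005
F [-0.7  0.2 -2.2] M [-0.217 -0.039  0.02 ] p [0.5698 0.259  0.1113] yaw 113.61 q7 1.003 t 14.35 tilt [0.0003 0.0002]
```

>>> step_arm(
  steps=[
    [[0, 0.015, 0], [0, 0, 2.5]],
    [[0, 0.015, 0], [0, 0, 2.5]],
    [[0, 0, 0], [0, 0, 0]],
  ],
)

```text
clock: 14.72
tool_pos: [0.5697, 0.2591, 0.1112]
eef_rot: [-0.161, 0.987, -0.0, 0.0]
contact_force: [0.1, 0.1, 2.0]
opening: 0.222
finger_force: 60.0
```

```bash
python3 m.py
```

```text
Mz 0.029 sd 0.026 j7 0.012
F [-0.4  0.9 -2. ] M [-0.042 -0.149  0.047] p [0.5697 0.2591 0.1112] yaw 108.61 q7 0.936 t 15.075 tilt [ 0.0002 -0.    ]
```

>>> step_arm(
  steps=[
    [[0, 0.01, 0.005], [0, 0, 2.5]],
    [[0, 0.01, 0], [0, 0, 2.5]],
    [[0, 0, 0], [0, 0, 0]],
  ],
)

```text
clock: 15.45
tool_pos: [0.5696, 0.2593, 0.1111]
eef_rot: [-0.118, 0.993, -0.0, 0.0]
contact_force: [1.0, -0.2, 2.2]
opening: 0.218
finger_force: 60.0
```

```bash
python3 m.py
```

```text
Mz 0.039 sd 0.039 j7 0.006
F [-0.9 -1.  -1.6] M [ 0.141 -0.265  0.09 ] p [0.5695 0.2593 0.1112] yaw 103.61 q7 0.87 t 15.8 tilt [ 0.0001 -0.0001]
```

>>> step_arm(
  steps=[
    [[-0.02, 0, 0], [0, 0, 2.5]],
    [[0, 0, 0], [0, 0, 2.5]],
    [[0, 0, 0], [0, 0, 0]],
  ],
)

```text
clock: 16.18
tool_pos: [0.5696, 0.2595, 0.1111]
eef_rot: [-0.075, 0.997, -0.0, -0.0]
contact_force: [0.1, -1.2, 1.2]
opening: 0.22
finger_force: 60.0
```

```bash
python3 m.py
```

```text
Mz -0.257 sd 0.021 j7 -0.291
F [-0.5 -1.5 -1.8] M [ 0.141 -0.221 -0.3  ] p [0.5696 0.2595 0.1111] yaw 98.62 q7 0.806 t 16.525 tilt [-0.0002  0.    ]
```

>>> step_arm(
  steps=[
    [[0, 0, 0], [0, 0, 1]],
    [[0, 0, 0], [0, 0, 0.5]],
    [[0, 0, 0], [0, 0, 0]],
  ],
)

```text
clock: 16.9
tool_pos: [0.5696, 0.2595, 0.1112]
eef_rot: [-0.062, 0.998, -0.0, -0.0]
contact_force: [0.9, -0.7, 1.7]
opening: 0.222
finger_force: 60.1
```

```bash
python3 m.py
```

```text
Mz -0.39 sd 0.016 j7 -0.396
F [-0.7 -0.8 -2.2] M [ 0.227 -0.112 -0.408] p [0.5696 0.2595 0.1112] yaw 97.12 q7 0.786 t 17.25 tilt [-0.0001 -0.    ]
```

>>> step_arm(
  steps=[
    [[0, 0, 0], [0, 0, 0.4]],
    [[0, 0, 0], [0, 0, 0]],
    [[0, 0, 0], [0, 0, 0]],
  ],
)

```text
clock: 17.62
tool_pos: [0.5696, 0.2595, 0.1111]
eef_rot: [-0.059, 0.998, -0.0, -0.0]
contact_force: [1.3, -1.2, 1.6]
opening: 0.218
finger_force: 60.1
```

```bash
python3 m.py
```

```text
Mz -0.408 sd 0.027 j7 -0.41
F [-0.3 -0.7 -1.4] M [ 0.228 -0.084 -0.38 ] p [0.5696 0.2595 0.1112] yaw 96.72 q7 0.781 t 17.975 tilt [-0.0001  0.    ]
```

>>> step_arm(
  steps=[
    [[0, 0, 0], [0, 0, -0.8]],
    [[0, 0, 0], [0, 0, 0]],
    [[0, 0, 0], [0, 0, 0]],
  ],
)

```text
clock: 18.35
tool_pos: [0.5696, 0.2595, 0.1112]
eef_rot: [-0.065, 0.998, 0.0, -0.0]
contact_force: [0.0, -0.9, 0.4]
opening: 0.223
finger_force: 60.0
```

```bash
python3 m.py
```

```text
Mz -0.276 sd 0.02 j7 -0.26
F [-0.7 -0.  -1.3] M [ 0.245 -0.018 -0.291] p [0.5696 0.2595 0.1112] yaw 97.52 q7 0.791 t 18.7 tilt [-0.  0.]
```

>>> step_arm(
  steps=[
    [[0, 0, 0], [0, 0, 0.8]],
    [[0, 0, 0], [0, 0, 0.5]],
    [[0, 0, 0], [0, 0, 0.4]],
    [[0, 0, 0], [0, 0, 0]],
    [[0, 0, 0], [0, 0, 0]],
  ],
)

```text
clock: 19.32
tool_pos: [0.5696, 0.2595, 0.1111]
eef_rot: [-0.051, 0.999, 0.0, -0.0]
contact_force: [0.7, -1.2, 1.1]
opening: 0.226
finger_force: 60.1
```

```bash
python3 m.py
```

```text
Mz -0.456 sd 0.029 j7 -0.443
F [ 1.2 -0.9 -0.2] M [ 0.288 -0.007 -0.472] p [0.5696 0.2595 0.1112] yaw 95.82 q7 0.769 t 19.675 tilt [-0.0001  0.0001]
```

>>> step_arm(
  steps=[
    [[0, 0, 0], [0, 0, -1.5]],
    [[0, 0, 0], [0, 0, -1.3]],
    [[0, 0, 0], [0, 0, 0]],
  ],
)

```text
clock: 20.05
tool_pos: [0.5697, 0.2595, 0.1112]
eef_rot: [-0.075, 0.997, 0.0, -0.0]
contact_force: [0.9, -1.1, 1.2]
opening: 0.222
finger_force: 60.0
```

```bash
python3 m.py
```

```text
Mz -0.054 sd 0.03 j7 -0.054
F [ 0.4 -0.5 -0.9] M [ 0.206 -0.01  -0.086] p [0.5697 0.2595 0.1112] yaw 98.61 q7 0.805 t 20.4 tilt [0.0001 0.    ]
```

>>> step_arm(
  steps=[
    [[0, 0, 0], [0, 0, -1.2]],
    [[0, 0, -0.2], [0, 0, 0]],
    [[0, 0, -0.3], [0, 0, 0]],
    [[0, 0, -0.5], [0, 0, 0]],
    [[0, 0, -1.5], [0, 0, 0]],
    [[0, 0, -3], [0, 0, 0]],
    [[0, 0, -2.5], [0, 0, 0]],
    [[0, 0, 0], [0, 0, 0]],
  ],
)

```text
clock: 21.4
tool_pos: [0.571, 0.2606, 0.194]
eef_rot: [-0.085, 0.996, 0.001, 0.002]
contact_force: [-0.4, 0.5, -3.0]
opening: 0.22
finger_force: 60.0
```

```bash
python3 -c "
from h import *
st(); goto((.5304,-.0325,.19),73.0)"
```

```text
F [0.3 0.6 3. ] M [-0.054 -0.025  0.021] p [0.571  0.2606 0.194 ] yaw 99.81 q7 0.874 t 21.4 tilt [0.0047 0.0031]
[  8.99 -28.19   0.29] yaw 99.81 turn 26.81 q7 0.8735899833075761 t 21.4
```

>>> step_arm(
  steps=[
    [[1.5, -4.7, 0], [0, 0, 0]],
    [[1.5, -4.7, 0], [0, 0, 0]],
    [[1.5, -4.7, 0], [0, 0, 0]],
    [[1.5, -4.7, 0], [0, 0, 0]],
    [[1.5, -4.7, 0], [0, 0, 0]],
    [[1.5, -4.7, 0], [0, 0, 0]],
    [[0, 0, 0], [0, 0, 9]],
    [[0, 0, 0], [0, 0, 9]],
    [[0, 0, 0], [0, 0, 8.8]],
    [[0, 0, 0], [0, 0, 0]],
    [[0, 0, 0], [0, 0, 0]],
  ],
)

```text
clock: 22.78
tool_pos: [0.5288, -0.0337, 0.1908]
eef_rot: [0.146, 0.989, -0.0, -0.0]
contact_force: [-0.2, 0.3, -2.0]
opening: 0.221
finger_force: 60.0
```

```bash
python3 -c "
from h import *
st(); goto((.5304,-.0325,.13),73.0)"
```

```text
F [0.3 0.2 2. ] M [-0.022  0.002 -0.013] p [ 0.5288 -0.0337  0.1908] yaw 73.18 q7 0.898 t 22.775 tilt [-0.0007  0.0001]
[-0.12  0.16  6.08] yaw 73.18 turn 0.18 q7 0.8977317785021821 t 22.775
```

Lower to just above the block (pin tips at TCP−62 mm, block top at 46 mm).

>>> step_arm(
  steps=[
    [[-0.12, 0.16, 2.5], [0, 0, 0.2]],
    [[0, 0, 2.5], [0, 0, 0]],
    [[0, 0, 1.5], [0, 0, 0]],
    [[0, 0, 0], [0, 0, 0]],
    [[0, 0, 0], [0, 0, 0]],
    [[0, 0, 0], [0, 0, 0]],
  ],
)

```text
clock: 23.52
tool_pos: [0.5313, -0.0325, 0.127]
eef_rot: [0.149, 0.989, 0.0, 0.001]
contact_force: [0.7, 0.5, -1.9]
opening: 0.22
finger_force: 60.0
```

```bash
python3 -c "
from h import *
st(); goto((.5304,-.0325,.0767),73.0)"
```

```text
F [-0.5  0.7  1.9] M [ 0.027 -0.009 -0.039] p [ 0.5313 -0.0325  0.127 ] yaw 72.83 q7 0.839 t 23.525 tilt [0.0017 0.0002]
[ 0.09 -0.03  5.03] yaw 72.83 turn -0.17 q7 0.8386015844723385 t 23.525
```

>>> step_arm(
  steps=[
    [[0.04, 0, 0.7], [0, 0, 0]],
    [[0, 0, 0.7], [0, 0, 0]],
    [[0, 0, 0.7], [0, 0, 0]],
    [[0, 0, 0.4], [0, 0, 0]],
    [[0, 0, 0], [0, 0, 0]],
  ],
)

```text
clock: 24.15
tool_pos: [0.5301, -0.0323, 0.1007]
eef_rot: [0.149, 0.989, -0.0, -0.0]
contact_force: [-0.1, -0.1, -2.3]
opening: 0.22
finger_force: 60.0
```

```bash
python3 -c "
from h import *
st(); goto((.5304,-.0325,.0767),73.0)"
```

```text
F [ 0.  -0.1  2.3] M [ 0.003  0.007 -0.   ] p [ 0.5301 -0.0323  0.1007] yaw 72.83 q7 0.819 t 24.15 tilt [-0.0008  0.0001]
[-0.04 -0.    2.4 ] yaw 72.83 turn -0.17 q7 0.8193761060860513 t 24.15
```

Pins and face are in the pocket (face at about .044). Continuing down.

>>> step_arm(
  steps=[
    [[-0.04, 0, 0.5], [0, 0, 0]],
    [[0, 0, 0.5], [0, 0, 0]],
    [[0, 0, 0.5], [0, 0, 0]],
    [[0, 0, 0.4], [0, 0, 0]],
    [[0, 0, 0.2], [0, 0, 0]],
    [[0, 0, 0.1], [0, 0, 0]],
    [[0, 0, 0], [0, 0, 0]],
    [[0, 0, 0], [0, 0, 0]],
  ],
)

```text
clock: 25.15
tool_pos: [0.5308, -0.0325, 0.0793]
eef_rot: [0.149, 0.989, 0.0, 0.0]
contact_force: [-0.8, -0.4, -2.8]
opening: 0.22
finger_force: 60.0
```

```bash
python3 -c "
from h import *
st(); goto((.5304,-.0325,.0767),73.0)"
```

```text
F [ 0.7 -0.6  2.8] M [ 0.034 -0.012 -0.002] p [ 0.5308 -0.0325  0.0793] yaw 72.82 q7 0.805 t 25.15 tilt [0.0002 0.0001]
[ 0.04 -0.01  0.26] yaw 72.82 turn -0.18 q7 0.8052566036054808 t 25.15
```

>>> step_arm(
  steps=[
    [[0, 0, 0.1], [0, 0, 0]],
    [[0, 0, 0.1], [0, 0, 0]],
    [[0, 0, 0.05], [0, 0, 0]],
    [[0, 0, 0.03], [0, 0, 0]],
    [[0, 0, 0], [0, 0, 0]],
    [[0, 0, 0], [0, 0, 0]],
  ],
)

```text
clock: 25.9
tool_pos: [0.5306, -0.0326, 0.0767]
eef_rot: [0.149, 0.989, -0.0, 0.0]
contact_force: [-1.6, 0.0, 6.3]
opening: 0.219
finger_force: 60.0
```

```bash
python3 -c "
from h import *
st(); goto((.5304,-.0325,.0767),73.0)"
```

```text
F [ 1.6 -0.5 -6.3] M [ 0.102  0.377 -0.028] p [ 0.5306 -0.0326  0.0767] yaw 72.82 q7 0.804 t 25.9 tilt [ 0.0001 -0.0001]
[ 0.02 -0.   -0.  ] yaw 72.82 turn -0.18 q7 0.8035047049232856 t 25.9
```

>>> step_arm(
  steps=[
    [[0, 0, 0], [0, 0, 0]],
    [[0, 0, 0], [0, 0, 0]],
    [[0, 0, 0], [0, 0, 0]],
    [[0, 0, 0], [0, 0, 0]],
    [[0, 0, 0], [0, 0, 0]],
    [[0, 0, 0], [0, 0, 0]],
  ],
  claw=0.6,
  grip_force=10,
)

```text
clock: 26.65
tool_pos: [0.5307, -0.0325, 0.0763]
eef_rot: [0.149, 0.989, 0.0, -0.0]
contact_force: [-0.7, -0.9, 0.2]
opening: 0.802
finger_force: 0.0
```

>>> step_arm(
  steps=[
    [[0, 0, -1], [0, 0, 0]],
    [[0, 0, -3], [0, 0, 0]],
    [[0, 0, -5], [0, 0, 0]],
    [[-4, 0, -5], [0, 0, 0]],
    [[-4, 0, -2], [0, 0, 0]],
    [[0, 0, 0], [0, 0, 0]],
    [[0, 0, 0], [0, 0, 0]],
  ],
)

```text
clock: 27.52
tool_pos: [0.6048, -0.0557, 0.2348]
eef_rot: [0.149, 0.989, -0.0, -0.001]
contact_force: [0.5, 0.4, -1.7]
opening: 0.798
finger_force: 0.0
```

Run:
```python
from h import *
st()
W=snap('wrist','w4.png');A=snap('scene','s4.png');B=snap('side','d4.png')
a=cv2.imread('pics/s4.png');b=cv2.imread('pics/d4.png');w=cv2.imread('pics/w4.png')
f=lambda i,x,y,k:cv2.resize(i[y:y+100,x:x+100],None,fx=k,fy=k,interpolation=cv2.INTER_CUBIC)
t=np.hstack([f(a,320,190,2.5),f(b,285,200,2.5)]);t=np.vstack([t,cv2.resize(w,(500,312))]);cv2.imwrite('pics/f.png',t)
```

```text
F [-0.4  0.5  1.7] M [-0.041  0.05   0.002] p [ 0.6048 -0.0557  0.2348] yaw 72.84 q7 0.994 t 27.525 tilt [-0.0022  0.0002]
```

View pics/f.png

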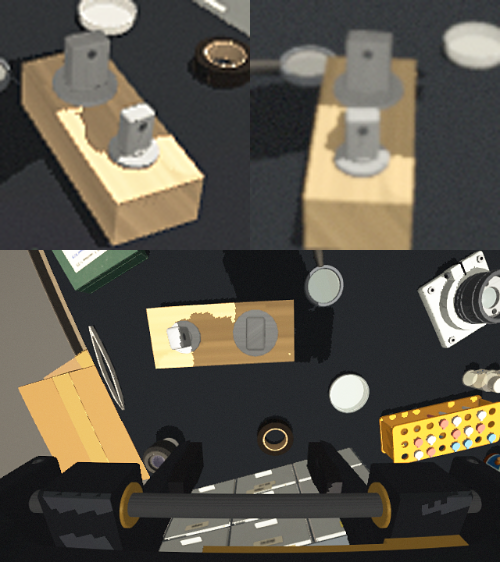

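The picture shows the larger spanner upright with its collar flat on the block (wrist view (255,333)). The small spanner, loupe, dish and tweezers are where they were.

```bash
python3 -c "
from plant import finish_job
print(finish_job())"
```

```text
the job is handed in; nothing more can be done
None
```

The job is handed in: the ring is snugged at a wrist reading of about 0.45 N m (so 0.45–0.55 N m true) with no spring-back on release. The larger spanner is hanging in its own pocket with its collar down on the block, and nothing else was disturbed.

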